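Clear the carving blank, slide it out to the pointer and hold it down

TASK

Clear the two small parts off the dark carving blank by dropping both into the open metal tub, which stays upright, then slide the blank outward along the bench block, without lifting it off, until its outer end is directly under the pointer rod and it lies level and straight along the block. More than half of it then overhangs and would tip: never let it tip, and finish while still holding it steady with the gripper, without letting go. Leave the other tools and things on the table where they are.

Things in the scene. Friction and masses are not known exactly. Their poses are not given: they have to be found in the camera images.
- bench: Pale wooden bench block, fixed to the table, 320 long (its x) x 130 wide (its y) x 50 mm high, two darker bands across its sides. Origin: centre of its underside, on the table. Its +x axis points OUTWARD, along the way the blank must slide (roughly towards the robot's right, world -y); the outer edge is 160 mm from the origin.
- board: The blank: dark hardwood board 340 long (its x) x 50 wide (its y) x 22 mm thick, 0.2 to 0.4 kg, fine pale lines on top. Lies loose and a little crooked on the block (underside 50 mm above the table), its outer end overhanging by 40 to 100 mm. Origin: centre of its underside; +x is towards its outer end. Can be gripped across its width from above.
- board_tip (a point): Middle of the top edge of the blank's outer end face (170 mm along board +x from its origin, 22 mm up).
- gauge: Pointer stand, fixed beyond the block's outer edge: wooden foot (70 x 70 x 22 mm) and square post (22 mm, to 120 mm high) beside the blank's path, 110 mm along its own +y, carrying a thin steel rod. Origin: on the table under the middle of the path, straight below the rod; axes parallel to the block's. At the mark, the tip's x in this frame is 0.
- pointer (a point): Point on the steel pointer rod (8 mm diameter, axis 100 mm above the table, so the rod is 24 mm clear above the blank's top) straight above the gauge's origin. The rod runs across the blank's path, along the gauge's y from the post to 25 mm past this point. The mark lies 195 to 225 mm outward of the block's outer edge.
- finial: Turned pale-wood finial standing on the blank, 28 mm diameter at foot, about 26 mm at its belly (22 mm up), 42 mm high, pointed top, about 30 g. Origin: centre of its underside.
- ferrule: Brass ferrule (short tube) standing upright on the blank, 26 mm outer and 18 mm inner diameter, 32 mm high, about 50 g. Origin: centre of its underside.
- tub: Open round aluminium cup without handle, rim 100 mm across, 90 mm high, wall 3 mm, 0.3 kg, loose on the table. Origin: centre of its underside.
- tub_in (a point): Centre of the tub's inner floor.
- gouge_b: Bystander: carving gouge with a dark handle (24 mm thick), lying down, about 250 mm long; origin at the front end of its handle, on the table. Leave alone.
- gouge_c: Bystander: gouge with a pale handle, about 230 mm long, origin as gouge_b. Leave alone.
- mallet: Bystander: wooden mallet lying down, head 70 x 120 x 70 mm high, handle along its -x; origin under its head. Leave alone.
- stone: Bystander: grey sharpening stone on a wooden tray, 160 x 60 x 32 mm; origin: centre of its underside. Leave alone.
- jar: Bystander: closed amber jar, 72 mm diameter, 90 mm high; origin: centre of its underside. Leave alone.
- offcut: Bystander: dark wood offcut 75 x 50 x 30 mm; origin: centre of its underside. Leave alone.

How it is judged:
By the outcome, as a careful person would: the job done as asked, in the order asked, and still so for the second after the job is handed in, while the arm keeps its last pose, push and grip.
It also fails if it takes over 61 s, if anything falls off the work surface, if the arm or the gripper's body presses on something with over 40 N, if the wrist force passes 120 N, or if a joint passes its speed limit or range.

ROBOT

A 6-joint arm with a two-finger parallel gripper is mounted at the origin on the work surface. World frame = base frame: x ahead of the robot, y to its left, z up, the work surface at z = 0. Lengths are in mm, angles in rad, forces in N, time in s.
With the tool pointing down it reaches from about 275 to 1000 mm from the base axis. Payload 8.4 kg.
Tool frame: the origin (TCP) lies on the centre line of the jaws, within the pads' length; the fingertips stand 17 mm ahead of it and the grasp point (between the pads) lies 2 mm behind it; z points along the fingers, y is the line along which they close (so a half turn about z gives the same grasp; the last joint's range is limited). The gripper opens to 85 mm and grips with 20 to 120 N. Pads are 22 mm wide; open, the fingers measure 114 mm over their backs; the gripper's body (76 mm by 85 mm) begins 54 mm behind the grasp point. The pads swing forward as they close: fully open they stand 13 mm farther back than shut.
Start: joints at [1.273, 0.353, 1.633, -0, 1.155, -0.002], TCP at [182.189, 597.859, 248.281] pointing down, gripper open.
Joint ranges: [-2.63, 2.63], [-0.92, 2.1], [0.06, 2.66], [-1.3, 4.44], [0, 2.69], [-3.02, 3.02]. Speed limits (rad/s): [2.22, 2.22, 2.79, 3.14, 3.14, 3.14].

INTERFACE

Orientations are given as [roll, pitch, yaw] about the fixed x, y, z axes, in that order (R = Rz(yaw) Ry(pitch) Rx(roll)).
In Python, from rig import r, eyes gives the robot as it stands. The module is installed in compiled form; this text tells all that it offers.
- The arm moves only by the shell command python3 -m inch 'ROWS' [FORCE]. ROWS is JSON, a list of rows, each a list of 7 numbers: the shift along the tool's x, y, z in m, then the turn, a rotation vector about the tool's x, y, z in degrees, then the closure, from -1 (fully open) to 1 (shut). In form: [[x, y, z, rx, ry, rz, gripper], ...]. A call has 1 to 8 rows; each row shifts and turns the commanded pose from where the row before left it, along the tool's axes as they then stand; what a row does not reach is not made up. A row lasts 1/10 s, in which the tool goes at most 50 mm and 8.59 degrees, less where a joint would pass 70% of its speed; a pose out of reach is approached as far as the arm can. A call with a gripper value outside its range is refused whole. The fingers move at their own pace and stop on an object; FORCE is the grip in N (left out, the last holds). Time passes only in rows, so rows that do not move let the fingers close. It gives the time, the measured TCP pose, the force, the opening and the grip force at its end, in the units of the state.
- r.sense(): the state, without advancing time (a new reading comes with each control period).
- eyes.grab_frame(name): name is "side" or "top" or "wrist"; returns a dict with "img" (480x640x3 uint8, blue, green, red), "fx", "fy", "cx", "cy" (pixels), "R" (3x3) and "t" (3): a world point X has camera coordinates R X + t; the wrist camera has in their place "hand_eye" (4x4, takes a point from camera to tool coordinates, whose origin is the TCP and whose axes are the flange's). Camera axes: x right, y down, z forward; pixel columns grow to the right and rows downward; lengths in mm; the calibration is good to about 2 mm. A picture is of the moment at which its call begins: read the wrist's pose just before it. There is no depth.
- r.sign_off(): hands the job in; it is judged then, once.
The state is a dict: "clock": time; "qpos": joint angles; "qvel": joint speeds; "joint_efforts": joint torques, N m; "eef_pos": TCP position; "tcp_rot": TCP orientation; "contact_force": force on the tool from outside, world axes, zero at the start; "wrist_torque": the same for the moment, N m; "opening": opening from 0.0 (shut) to 1.0 (fully open); "grasp_force": force on a finger pad.
Only numpy, scipy, OpenCV 4.12 (cv2) and the standard library are available. Lean on these libraries where they do the work, as an engineer would, in place of code of your own. Each camera call takes 0.05 s, during which the arm holds its last target. There are 200 camera calls.

## Working session

There is one attempt and no reset: what is moved stays moved. The work goes in short steps, Python scripts to look and compute and a shell command to move; the robot and the scene stay as the last step left them, time stands still between calls to the robot, and variables do not carry over. Pictures are saved under pics/ and viewed, at most 10 in all, crops included, and the job is handed in when it is done.

```bash
mkdir -p pics
python3 - <<'E'
from rig import r,eyes
import cv2,numpy as np,json
s=r.sense();print(s)
for n in ("top","side"):
    f=eyes.grab_frame(n);cv2.imwrite(f"pics/{n}0.png",f["img"])
    print(n,f["fx"],f["fy"],f["cx"],f["cy"],np.array(f["R"]).round(4).tolist(),np.array(f["t"]).round(1).tolist())
    d={k:np.array(v).tolist() for k,v in f.items() if k!="img"};json.dump(d,open(f"{n}.json","w"))
E
```

```text
{'clock': 0.0, 'qpos': array([ 1.27262663e+00,  3.53673095e-01,  1.63411481e+00, -7.46626536e-06,
        1.15518931e+00, -2.36778348e-03]), 'qvel': array([-0.00064161,  0.00070064, -0.0002571 , -0.00129984, -0.00029002,
       -0.00140559]), 'joint_efforts': array([-1.70580974e-03, -6.05277085e+01, -3.42045021e+01, -2.77614117e-04,
        9.84235638e-03,  5.65178368e-06]), 'eef_pos': array([182.0457781 , 597.44097065, 247.55434706]), 'tcp_rot': array([-3.14020808e+00,  3.54813388e-06,  2.84579376e+00]), 'contact_force': array([-0.38941359,  0.17941266, -0.37754367]), 'wrist_torque': array([ 0.01144487,  0.04935161, -0.00099954]), 'grasp_force': 0.0, 'opening': 1.000982276032977}
top 447.5915177343175 447.5915177343175 315.57066976864076 229.7073719604916 [[0.0177, -0.9998, 0.0072], [-0.9979, -0.0181, -0.0628], [0.0629, -0.0061, -0.998]] [8.1, 545.5, 1310.8]
side 475.55010779507904 475.55010779507904 316.788974077226 239.4734949259291 [[0.9784, -0.2065, 0.0077], [-0.0967, -0.4903, -0.8662], [0.1827, 0.8467, -0.4997]] [-535.7, 149.5, 917.1]
```

View pics/top0.png

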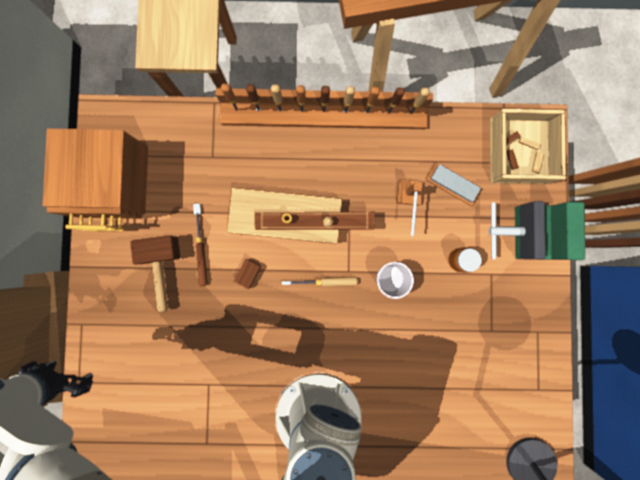

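View pics/side0.png

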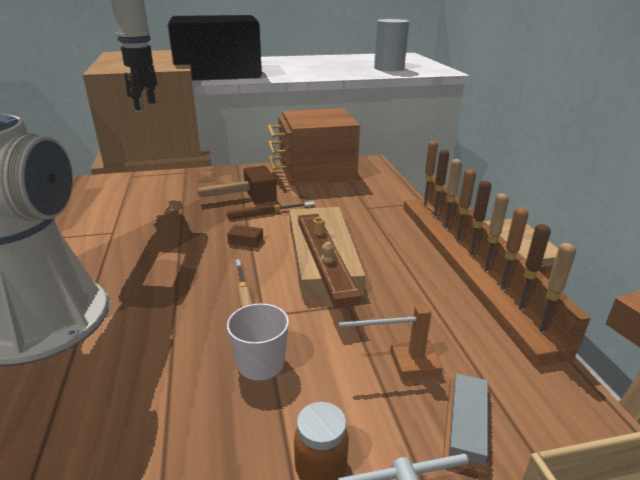

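The top view shows the ferrule at about (287,217), the finial (328,221), the tub (395,280), the rod from (416,190) to (414,235), and the block from (230,190) to (340,240). The side view agrees. I'll enlarge both.

Run:
```python
import cv2
a=cv2.imread("pics/top0.png")[170:300,220:440];cv2.imwrite("pics/topc.png",cv2.resize(a,None,fx=3.6,fy=3.6,interpolation=cv2.INTER_CUBIC))
a=cv2.imread("pics/side0.png")[195:375,225:445];cv2.imwrite("pics/sidec.png",cv2.resize(a,None,fx=3.3,fy=3.3,interpolation=cv2.INTER_CUBIC))
```

```text
(no output)
```

View pics/topc.png

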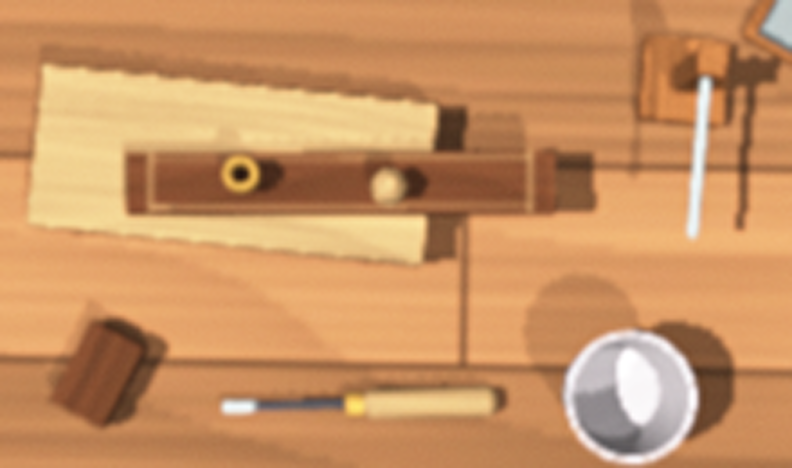

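View pics/sidec.png

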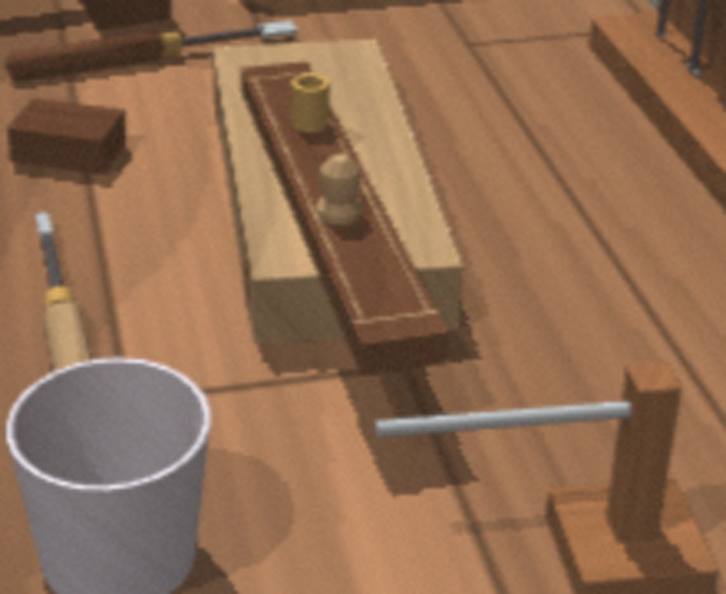

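The crops (top crop: px/3.6 + (220,170)) show block top corners (42,65),(437,103),(423,263),(30,223); blank corners (125,153),(553,150),(556,213),(128,213); ferrule top (241,173); finial tip (390,185); tub rim centre (631,396); rod from (706,80) to (692,237).

```bash
cat > h.py <<'E'
import json,numpy as np
from scipy.spatial.transform import Rotation as Ro
def ray(n,u,v,z):
    f=json.load(open(f"{n}.json"));R=np.array(f["R"]);t=np.array(f["t"])
    d=R.T@np.array([(u-f["cx"])/f["fx"],(v-f["cy"])/f["fy"],1]);c=-R.T@t
    return (c+d*(z-c[2])/d[2])
def top(u,v,z): return ray("top",u/3.6+220-.36,v/3.6+170-.36,z)   # crop pixel
def side(u,v,z): return ray("side",u/3.3+225-.35,v/3.3+195-.35,z)
def delta(s,p,yaw):   # tool-axes shift (mm) and turn (deg) to reach TCP p, pointing straight down with yaw
    R=Ro.from_euler("xyz",s["tcp_rot"]); T=Ro.from_euler("xyz",[np.pi,0,yaw])
    return R.inv().apply(np.array(p)-s["eef_pos"]).round(1), (R.inv()*T).as_rotvec(degrees=True).round(2)
E
python3 - <<'E'
from h import *
P=lambda f,l,z:np.array([f(u,v,z) for u,v in l])
b=P(top,[(42,65),(437,103),(423,263),(30,223)],50);print("block",b.round(0)[:,:2].tolist(),b.mean(0).round(0))
print("ax",[np.degrees(np.arctan2(*(q[1::-1]))).round(1) for q in (b[1]-b[0],b[2]-b[3])], np.linalg.norm(b[1]-b[0]),np.linalg.norm(b[2]-b[1]))
w=P(top,[(125,153),(553,150),(556,213),(128,213)],72);print("board",w.round(0)[:,:2].tolist(),w.mean(0).round(0),np.linalg.norm(w[1]-w[0]),np.linalg.norm(w[2]-w[1]))
print("axb",[np.degrees(np.arctan2(*(q[1::-1]))).round(1) for q in (w[1]-w[0],w[2]-w[3])])
print("ferr",top(241,173,104),"side",side(310,82,104));print("fin",top(390,185,114),side(341,156,114));print("tub",top(631,396,90),side(109,424,90))
print("rod",top(706,80,100),top(692,237,100),side(629,409,100),side(380,428,100))
b=P(side,[(215,45),(378,40),(461,266),(254,279)],50);print("blockside",b.round(0)[:,:2].tolist())
w=P(side,[(243,70),(308,65),(445,324),(360,340)],72);print("boardside",w.round(0)[:,:2].tolist())
E
```

```text
block [[661.0, 265.0], [636.0, -54.0], [507.0, -45.0], [533.0, 271.0]] [584. 109.  50.]
ax [np.float64(-94.5), np.float64(-94.8)] 320.39408937248027 129.7634949326968
board [[589.0, 193.0], [597.0, -145.0], [547.0, -148.0], [541.0, 190.0]] [569.  22.  72.] 338.97471863076936 50.088143893891115
axb [np.float64(-88.5), np.float64(-89.0)]
ferr [571.74241512  99.40038271 104.        ] side [571.64111855  98.72125679 104.        ]
fin [563.73341777 -15.30410781 114.        ] [565.67525678 -17.94554499 114.        ]
tub [ 405.24891989 -205.35601538   90.        ] [ 404.94477218 -209.65560233   90.        ]
rod [ 651.33273905 -260.32016744  100.        ] [ 528.84042082 -249.9238051   100.        ] [ 653.86370542 -260.53469567  100.        ] [ 531.13926906 -250.2571441   100.        ]
blockside [[534.0, 275.0], [661.0, 259.0], [634.0, -56.0], [507.0, -45.0]]
boardside [[541.0, 186.0], [589.0, 185.0], [598.0, -140.0], [548.0, -145.0]]
```

```bash
python3 -m inch '[[-0.045,0,0,0,0,8.5,-1],[-0.045,0,0,0,0,8.5,-1],[-0.045,0,0,0,0,8.5,-1],[-0.045,0,0,0,0,8.5,-1],[-0.045,0,0,0,0,8.5,-1],[-0.045,0,0,0,0,8.5,-1],[-0.045,0,0,0,0,8.5,-1],[-0.045,0,0,0,0,8.5,-1]]' 40
cat >> h.py <<'E'
def go(p,yaw=91.):
    from rig import r
    s=r.sense();print(s["clock"],s["eef_pos"].round(1),np.degrees(s["tcp_rot"]).round(2),"F",s["contact_force"].round(1),"op",round(s["opening"],3),"g",round(s["grasp_force"],1));print(*delta(s,p,np.radians(yaw)))
E
python3 -c "
from h import *
go((571.5,99,150))"
```

```text
clock: 0.9
eef_pos: [416.0, 349.1, 247.9]
tcp_rot: [3.142, 0.0, 1.653]
contact_force: [0.1, 0.6, 0.4]
opening: 1.0
grasp_force: 0.0
0.9 [416.  349.1 247.9] [1.800e+02 1.000e-02 9.468e+01] F [0.1 0.6 0.4] op 1.0 g 0.0
[-261.9  134.6   98. ] [0.   0.01 3.68]
```

```bash
python3 -m inch '[[-0.037,0.019,0,0,0,3.7,-1],[-0.037,0.019,0.016,0,0,0,-1],[-0.037,0.019,0.016,0,0,0,-1],[-0.037,0.019,0.016,0,0,0,-1],[-0.037,0.019,0.016,0,0,0,-1],[-0.037,0.019,0.016,0,0,0,-1],[-0.037,0.019,0.018,0,0,0,-1],[0,0,0,0,0,0,-1]]'; python3 -c "
from h import *
go((571.5,99,150))"
```

```text
clock: 1.7
eef_pos: [556.9, 92.3, 147.8]
tcp_rot: [-3.139, 0.001, 1.591]
contact_force: [-1.1, 0.5, -1.0]
opening: 0.998
grasp_force: 0.0
1.7 [556.9  92.3 147.8] [-1.7984e+02  8.0000e-02  9.1150e+01] F [-1.1  0.5 -1. ] op 0.998 g 0.0
[ 6.4 14.7 -2.2] [-0.15  0.08  0.15]
```

```bash
python3 -m inch '[[0.006,0.015,0,0,0,0,-1],[0,0,0.02,0,0,0,-1],[0,0,0.02,0,0,0,-1],[0,0,0.014,0,0,0,-1],[0,0,0,0,0,0,-1],[0,0,0,0,0,0,-1]]'; python3 -c "
from h import *
go((571.5,99,92))"
```

```text
clock: 2.3
eef_pos: [571.2, 102.9, 96.4]
tcp_rot: [-3.141, 0.0, 1.595]
contact_force: [0.4, -0.1, 0.3]
opening: 1.001
grasp_force: 0.0
2.3 [571.2 102.9  96.4] [-179.97    0.     91.37] F [ 0.4 -0.1  0.3] op 1.001 g 0.0
[-3.9  0.2  4.4] [-0.03  0.    0.37]
```

Run:
```python
from rig import r,eyes
import cv2
f=eyes.grab_frame("wrist");cv2.imwrite("pics/w1.png",f["img"]);print(f["hand_eye"])
```

```text
[[ 1.27668281e-03 -9.59707980e-01 -2.80996376e-01  7.15471585e+01]
 [ 9.99998234e-01  8.37678283e-04  1.68242035e-03  8.24448795e-01]
 [-1.37924767e-03 -2.80998028e-01  9.59707354e-01 -1.25570063e+02]
 [ 0.00000000e+00  0.00000000e+00  0.00000000e+00  1.00000000e+00]]
```

View pics/w1.png

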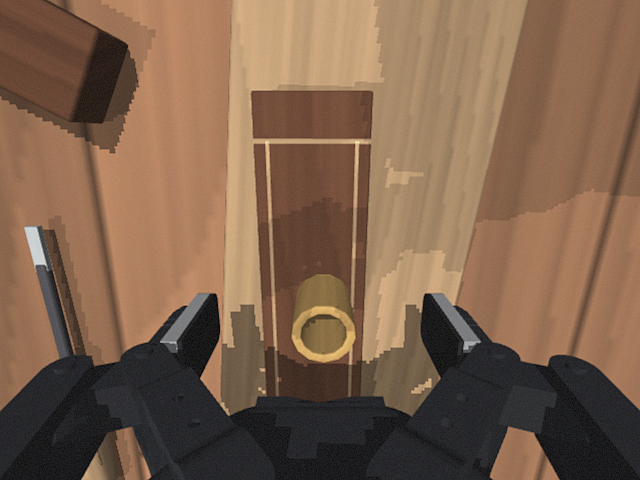

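The ferrule stands centred between the open fingers, its top at about (323,333). I'll close on it.

```bash
python3 -m inch '[[-0.004,0,0.004,0,0,0,-1],[0,0,0,0,0,0,1],[0,0,0,0,0,0,1],[0,0,0,0,0,0,1],[0,0,0,0,0,0,1],[0,0,0,0,0,0,1],[0,0,0,0,0,0,1],[0,0,0,0,0,0,1]]' 40; python3 -m inch '[[0,0,-0.02,0,0,0,1],[0,0,-0.03,0,0,0,1],[0,0,-0.03,0,0,0,1],[0,0,-0.02,0,0,0,1]]'; python3 -c "
from h import *
go((405,-207,190))"
```

```text
clock: 3.15
eef_pos: [571.6, 98.7, 92.6]
tcp_rot: [3.141, 0.0, 1.594]
contact_force: [-0.4, -0.3, 3.5]
opening: 0.284
grasp_force: 39.4
clock: 3.55
eef_pos: [571.9, 98.8, 194.0]
tcp_rot: [3.14, -0.0, 1.594]
contact_force: [0.9, 0.2, -0.8]
opening: 0.285
grasp_force: 39.3
3.55 [571.9  98.8 194. ] [ 1.7992e+02 -1.0000e-02  9.1350e+01] F [ 0.9  0.2 -0.8] op 0.285 g 39.3
[-301.8 -174.1    3.7] [ 0.08 -0.01  0.35]
```

```bash
python3 -m inch '[[-0.038,-0.022,0,0,0,0,1],[-0.038,-0.022,0,0,0,0,1],[-0.038,-0.022,0,0,0,0,1],[-0.038,-0.022,0,0,0,0,1],[-0.038,-0.022,0,0,0,0,1],[-0.038,-0.022,0,0,0,0,1],[-0.038,-0.022,0,0,0,0,1],[-0.036,-0.02,0,0,0,0,1]]'; python3 -m inch '[[0,0,0.01,0,0,0,1],[0,0,0.03,0,0,0,1],[0,0,0.02,0,0,0,1],[0,0,0,0,0,0,1]]'; python3 -c "
from h import *
go((405,-207,108))"
```

```text
clock: 4.35
eef_pos: [403.3, -208.7, 192.2]
tcp_rot: [3.142, 0.0, 1.594]
contact_force: [1.6, -0.9, -0.6]
opening: 0.284
grasp_force: 39.4
clock: 4.75
eef_pos: [402.9, -206.0, 129.9]
tcp_rot: [-3.137, -0.003, 1.594]
contact_force: [-0.6, -0.5, -0.2]
opening: 0.286
grasp_force: 39.4
4.75 [ 402.9 -206.   129.9] [-1.7975e+02 -1.5000e-01  9.1350e+01] F [-0.6 -0.5 -0.2] op 0.286 g 39.4
[-1.1  2.2 21.9] [-0.25 -0.15  0.35]
```

```bash
python3 -m inch '[[0,0.002,0.012,0,0,0,1],[0,0,0.013,0,0,0,1],[0,0,0,0,0,0,1],[0,0,0,0,0,0,0],[0,0,0,0,0,0,0],[0,0,0,0,0,0,0],[0,0,0,0,0,0,0]]';python3 -m inch '[[0,0,-0.02,0,0,0,0],[0,0,-0.03,0,0,0,0],[0,0,-0.03,0,0,0,-1],[0,0,-0.01,0,0,0,-1]]'; python3 -c "
from h import *
go((564.7,-16.6,190))"
```

```text
clock: 5.45
eef_pos: [406.9, -207.4, 107.8]
tcp_rot: [3.141, 0.0, 1.594]
contact_force: [-1.0, -0.1, 0.1]
opening: 0.498
grasp_force: 0.0
clock: 5.85
eef_pos: [407.9, -208.0, 200.1]
tcp_rot: [3.138, 0.002, 1.594]
contact_force: [-0.0, 0.5, -0.2]
opening: 0.82
grasp_force: 0.0
5.85 [ 407.9 -208.   200.1] [1.7978e+02 1.2000e-01 9.1350e+01] F [-0.   0.5 -0.2] op 0.82 g 0.0
[187.7 161.2  10.4] [0.22 0.12 0.35]
```

```bash
python3 -m inch '[[0.03,0.026,0,0,0,0,-1],[0.032,0.027,0,0,0,0,-1],[0.032,0.027,0,0,0,0,-1],[0.032,0.027,0,0,0,0,-1],[0.032,0.027,0,0,0,0,-1],[0.03,0.026,0.02,0,0,0,-1],[0,0,0.03,0,0,0,-1],[0,0,0,0,0,0,-1]]'; python3 -c "
from h import *
go((564.7,-16.6,92))
from rig import eyes;import cv2
cv2.imwrite('pics/w2.png',eyes.grab_frame('wrist')['img'])"
```

```text
clock: 6.65
eef_pos: [559.7, -14.6, 143.5]
tcp_rot: [-3.135, -0.0, 1.596]
contact_force: [-1.2, -0.4, -0.4]
opening: 0.997
grasp_force: 0.0
6.65 [559.7 -14.6 143.5] [-1.7961e+02 -2.0000e-02  9.1460e+01] F [-1.2 -0.4 -0.4] op 0.997 g 0.0
[-2.2  5.3 51.4] [-0.39 -0.02  0.46]
```

View pics/w2.png

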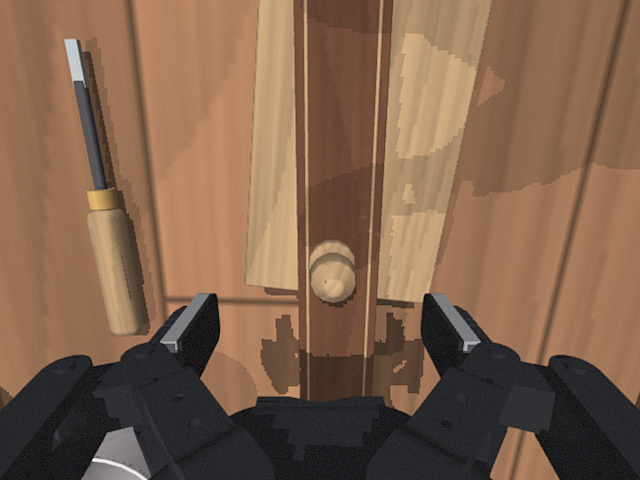

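The wrist view shows the finial upright at (332,275), slightly right of centre.

```bash
python3 -m inch '[[-0.002,0.004,0.015,0,0,0,-1],[0,0,0.02,0,0,0,-1],[0,0,0.015,0,0,0,-1],[0,0,0,0,0,0,-1],[0,0,0,0,0,0,-1],[0,0,0,0,0,0,-1]]'; python3 -c "
from h import *
go((564.7,-16.6,92))"
```

```text
clock: 7.3
eef_pos: [566.8, -17.7, 98.2]
tcp_rot: [3.14, 0.0, 1.594]
contact_force: [-0.0, 0.0, 1.5]
opening: 1.001
grasp_force: 0.0
7.3 [566.8 -17.7  98.2] [1.7992e+02 1.0000e-02 9.1330e+01] F [-0.   0.   1.5] op 1.001 g 0.0
[ 1.2 -2.   6.2] [0.08 0.01 0.33]
```

```bash
python3 -m inch '[[0.001,-0.002,0.006,0,0,0,-1],[0,0,0,0,0,0,1],[0,0,0,0,0,0,1],[0,0,0,0,0,0,1],[0,0,0,0,0,0,1],[0,0,0,0,0,0,1],[0,0,0,0,0,0,1],[0,0,0,0,0,0,1]]' 40; python3 -m inch '[[0,0,-0.02,0,0,0,1],[0,0,-0.03,0,0,0,1],[0,0,-0.03,0,0,0,1],[0,0,-0.02,0,0,0,1]]'; python3 -c "
from h import *
go((406,-207,190))"
```

```text
clock: 8.1
eef_pos: [564.3, -16.5, 91.6]
tcp_rot: [3.141, -0.0, 1.594]
contact_force: [-1.5, -0.1, 5.8]
opening: 0.292
grasp_force: 39.4
clock: 8.5
eef_pos: [564.7, -16.6, 193.1]
tcp_rot: [3.14, 0.0, 1.594]
contact_force: [0.0, 0.4, -0.2]
opening: 0.288
grasp_force: 39.5
8.5 [564.7 -16.6 193.1] [1.799e+02 1.000e-02 9.135e+01] F [ 0.   0.4 -0.2] op 0.288 g 39.5
[-186.6 -163.1    2.9] [0.1  0.01 0.35]
```

```bash
python3 -m inch '[[-0.03,-0.026,0,0,0,0,1],[-0.032,-0.028,0,0,0,0,1],[-0.032,-0.028,0,0,0,0,1],[-0.032,-0.028,0,0,0,0,1],[-0.032,-0.028,0,0,0,0,1],[-0.028,-0.025,0,0,0,0,1],[0,0,0,0,0,0,1],[0,0,0.03,0,0,0,1]]'; python3 -m inch '[[0,0,0.03,0,0,0,1],[0,0,0.024,0,0,0,1],[0,0,0,0,0,0,1],[0,0,0,0,0,0,1],[0,0,0,0,0,0,1]]'; python3 -c "
from h import *
go((406,-207,106))"
```

```text
clock: 9.3
eef_pos: [407.5, -208.3, 163.8]
tcp_rot: [3.135, 0.003, 1.592]
contact_force: [0.7, -0.2, -0.5]
opening: 0.291
grasp_force: 39.5
clock: 9.8
eef_pos: [406.6, -206.6, 108.4]
tcp_rot: [3.14, 0.001, 1.595]
contact_force: [-0.6, 0.2, -0.4]
opening: 0.284
grasp_force: 39.5
9.8 [ 406.6 -206.6  108.4] [1.7991e+02 5.0000e-02 9.1370e+01] F [-0.6  0.2 -0.4] op 0.284 g 39.5
[-0.4 -0.6  2.4] [0.09 0.05 0.37]
```

```bash
python3 -m inch '[[0,0,0,0,0,0,0],[0,0,0,0,0,0,0],[0,0,0,0,0,0,0],[0,0,0,0,0,0,0]]';python3 -m inch '[[0,0,-0.02,0,0,0,0],[0,0,-0.03,0,0,0,0],[0,0,-0.03,0,0,0,-1],[0,0,-0.01,0,0,0,-1],[0.04,0.026,0,0,0,0,-1],[0.045,0.03,0,0,0,0,-1],[0.045,0.03,0,0,0,0,-1],[0.045,0.03,0,0,0,0,-1]]';python3 -m inch '[[0.04,0.026,0,0,0,0,-1],[0.03,0.018,0,0,0,0,-1],[0,0,0,0,0,0,-1],[0,0,0,0,0,0,-1]]'
python3 - <<'E'
from h import *
go((569,40,120),91.1)
from rig import eyes;import cv2
cv2.imwrite('pics/w3.png',eyes.grab_frame('wrist')['img'])
a=eyes.grab_frame('top')['img'][170:300,220:440];a=cv2.resize(a,None,fx=3.6,fy=3.6,interpolation=cv2.INTER_CUBIC);cv2.imwrite("pics/top3.png",a)
E
```

```text
clock: 10.2
eef_pos: [405.7, -206.4, 107.6]
tcp_rot: [3.141, 0.0, 1.594]
contact_force: [0.2, 0.2, 0.6]
opening: 0.503
grasp_force: 0.0
clock: 11.0
eef_pos: [511.4, -37.3, 196.9]
tcp_rot: [-3.141, 0.0, 1.594]
contact_force: [1.9, -0.4, -1.2]
opening: 0.997
grasp_force: 0.0
clock: 11.4
eef_pos: [552.7, 32.6, 196.4]
tcp_rot: [-3.14, 0.0, 1.596]
contact_force: [-0.6, -0.6, -0.6]
opening: 1.003
grasp_force: 0.0
11.4 [552.7  32.6 196.4] [-1.7991e+02  2.0000e-02  9.1460e+01] F [-0.6 -0.6 -0.6] op 1.003 g 0.0
[ 7.  16.6 76.3] [-0.09  0.02  0.36]
```

View pics/top3.png

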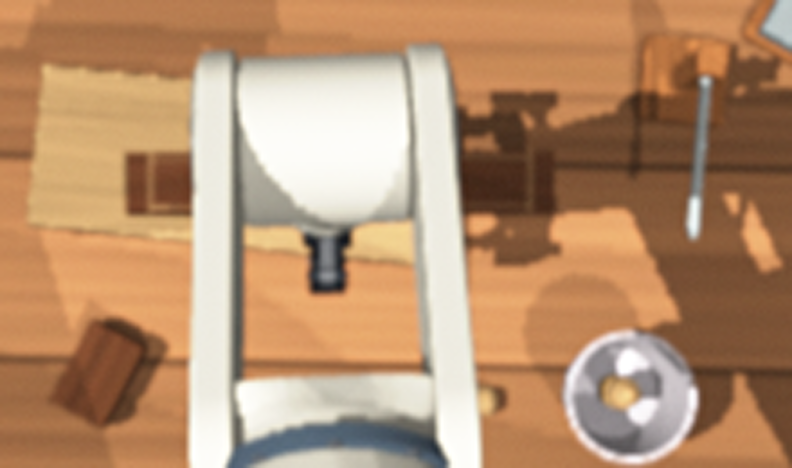

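View pics/w3.png

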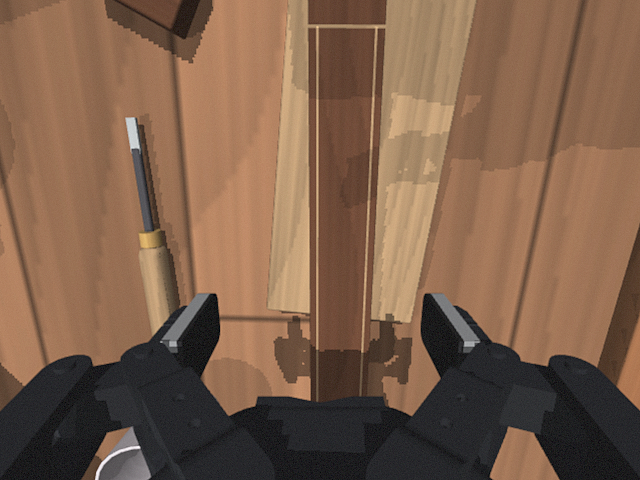

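The finial is visible inside the upright tub at (620,392), and the blank has not moved. Its axis is vertical in the wrist view, as expected. Next I go down to grip the blank.

```bash
python3 -m inch '[[0.005,0.013,0.02,0,0,0.3,-1],[0,0,0.03,0,0,0,-1],[0,0,0.03,0,0,0,-1],[0,0,0.02,0,0,0,-1],[0,0,0.01,0,0,0,-1],[0,0,0,0,0,0,-1],[0,0,0,0,0,0,-1],[0,0,0,0,0,0,-1]]' 80; python3 -c "
from h import *
go((569,42,67),91.2)"
```

```text
clock: 12.3
eef_pos: [566.9, 37.1, 88.5]
tcp_rot: [3.14, -0.0, 1.589]
contact_force: [0.4, -0.2, -0.1]
opening: 1.0
grasp_force: 0.0
12.3 [566.9  37.1  88.5] [179.88  -0.    91.03] F [ 0.4 -0.2 -0.1] op 1.0 g 0.0
[ 4.8  2.2 21.5] [ 0.12 -0.   -0.17]
```

```bash
python3 -m inch '[[0.004,0.002,0.01,0,0,-0.2,-1],[0,0,0.011,0,0,0,-1],[0,0,0,0,0,0,-1],[0,0,0,0,0,0,-1],[0,0,0,0,0,0,0],[0,0,0,0,0,0,0],[0,0,0,0,0,0,0],[0,0,0,0,0,0,0]]' 40; python3 -m inch '[[0,0,0,0,0,0,1],[0,0,0,0,0,0,1],[0,0,0,0,0,0,1]]' 80; python3 -c "
from h import *
go((569,42,67),91.2)"
```

```text
clock: 13.1
eef_pos: [568.4, 41.4, 66.8]
tcp_rot: [3.141, -0.0, 1.593]
contact_force: [-0.3, 0.3, 4.9]
opening: 0.577
grasp_force: 42.4
clock: 13.4
eef_pos: [568.5, 41.4, 67.0]
tcp_rot: [3.141, -0.0, 1.593]
contact_force: [-1.3, -0.5, 7.3]
opening: 0.567
grasp_force: 82.9
13.4 [568.5  41.4  67. ] [179.94  -0.    91.25] F [-1.3 -0.5  7.3] op 0.567 g 82.9
[0.6 0.6 0. ] [ 0.06 -0.    0.05]
```

```bash
python3 -m inch '[[-0.004,0,0,0,0,0.7,1],[-0.008,0,0,0,0,0.8,1],[-0.01,0,0,0,0,0.8,1],[-0.01,0,0,0,0,0.8,1],[-0.01,0,0,0,0,0.8,1],[-0.01,0,0,0,0,0.8,1],[-0.01,0,0,0,0,0.8,1],[-0.01,0,0,0,0,0.4,1]]' 100; python3 -m inch '[[0,0,0,0,0,0,1],[0,0,0,0,0,0,1],[0,0,0,0,0,0,1]]';python3 -c "
from h import *
go((570.6,-63.2,67),85.35)"
```

```text
clock: 14.2
eef_pos: [566.8, -30.1, 67.2]
tcp_rot: [3.14, -0.001, 1.489]
contact_force: [0.2, 5.6, 7.9]
opening: 0.564
grasp_force: 102.3
clock: 14.5
eef_pos: [566.7, -31.3, 67.2]
tcp_rot: [3.14, 0.001, 1.49]
contact_force: [0.3, -4.1, 7.4]
opening: 0.559
grasp_force: 102.4
14.5 [566.7 -31.3  67.2] [1.7989e+02 4.0000e-02 8.5360e+01] F [ 0.3 -4.1  7.4] op 0.559 g 102.4
[-31.5   6.5   0.2] [0.11 0.04 0.01]
```

```bash
python3 -m inch '[[-0.004,0.001,0,0,0,0,1],[-0.006,0.001,0,0,0,0,1],[-0.006,0.001,0,0,0,0,1],[-0.006,0.001,0,0,0,0,1],[-0.004,0.001,0,0,0,0,1],[0,0.001,0,0,0,0,1],[0,0,0,0,0,0,1],[0,0,0,0,0,0,1]]'
python3 - <<'E'
from h import *
go((570.6,-63.2,67),85.35)
from rig import eyes;import cv2
a=eyes.grab_frame('top')['img'][190:260,350:440];a=cv2.resize(a,None,fx=6,fy=6,interpolation=cv2.INTER_CUBIC)
b=eyes.grab_frame('side')['img'][250:380,300:450];b=cv2.resize(b,None,fx=4,fy=4,interpolation=cv2.INTER_CUBIC)[:420,:]
c=np.zeros((420+420,0,3));
out=np.zeros((560,800,3),np.uint8)
a=cv2.resize(a,(396,308));b=cv2.resize(b,(396,277))
import sys
f=eyes.grab_frame('side')['img'][215:365,290:450];cv2.imwrite("pics/s4.png",cv2.resize(f,None,fx=4,fy=4,interpolation=cv2.INTER_CUBIC)[:600])
f=eyes.grab_frame('top')['img'][180:280,300:430];cv2.imwrite("pics/t4.png",cv2.resize(f,None,fx=6,fy=6,interpolation=cv2.INTER_CUBIC))
E
```

```text
clock: 15.3
eef_pos: [569.4, -56.7, 67.1]
tcp_rot: [-3.141, -0.0, 1.489]
contact_force: [-3.8, 1.6, 10.9]
opening: 0.561
grasp_force: 103.0
15.3 [569.4 -56.7  67.1] [-1.7997e+02 -3.0000e-02  8.5330e+01] F [-3.8  1.6 10.9] op 0.561 g 103.0
[-6.4  1.7  0.1] [-0.03 -0.03 -0.02]
```

View pics/s4.png

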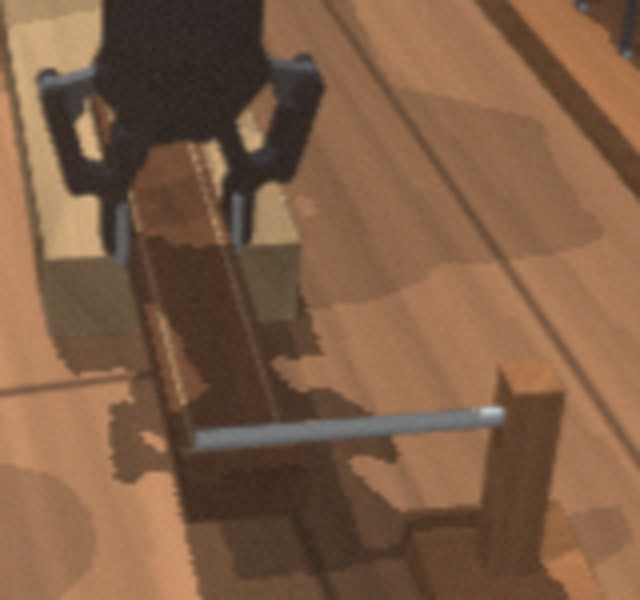

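View pics/t4.png

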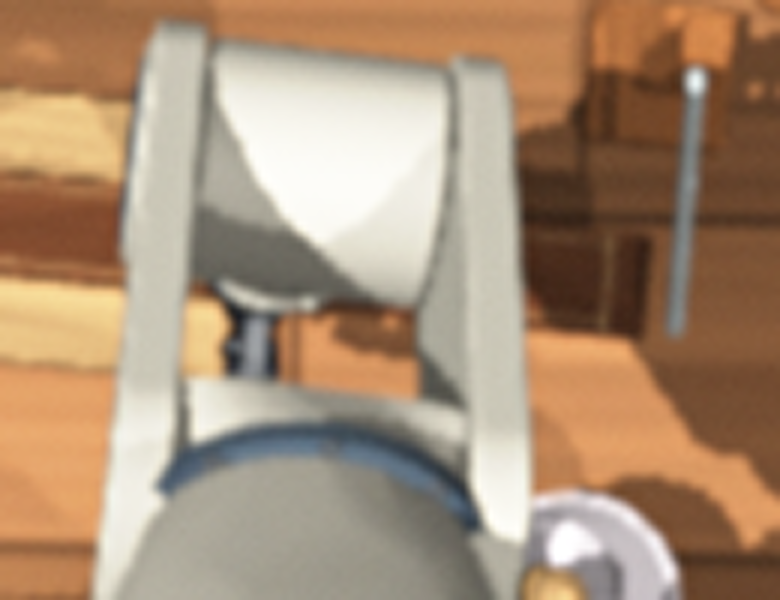

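The side view shows the blank level under the rod line. The top view shows the blank's outer end from (650,236) to (642,336) and the rod from (693,85) to (676,335), so a short slide remains.

```bash
python3 - <<'E'
from h import *
t=lambda u,v,z: ray("top",u/6+300-.42,v/6+180-.42,z)
a,b=t(651,236,72),t(642,336,72);print("end",a,b,np.degrees(np.arctan2(*(a-b)[1::-1])))
p,q=t(693,85,100),t(676,335,100);print("rod",p,q,np.degrees(np.arctan2(*(p-q)[1::-1])))
u=np.array([-.081,-.9967,0]);o=(p+q)/2;m=(a+b)/2
print("gap",(o-m)@u, "lateral",(m-np.array([584,109,0]))[:2]@np.array([.9967,-.081]))
e1,e2=t(0,178,72),t(130,190,72);print("upper edge",np.degrees(np.arctan2(*(e2-e1)[1::-1])))
e1,e2=t(0,268,72),t(130,282,72);print("lower edge",np.degrees(np.arctan2(*(e2-e1)[1::-1])))
e1,e2=t(0,92,50),t(130,101,50);print("block up",np.degrees(np.arctan2(*(e2-e1)[1::-1])))
E
python3 - <<'E'
# subpixel: rod & board end in raw top image along lines; edge angles by Sobel fit
from h import *
from rig import eyes;import cv2
im=eyes.grab_frame('top')['img'].astype(float)
g=cv2.cvtColor(im.astype(np.uint8),cv2.COLOR_BGR2GRAY).astype(float)
for v in (222,226,230,233): print(v,g[v,402:420].astype(int).tolist())
s=eyes.grab_frame('side')['img'];gs=cv2.cvtColor(s,cv2.COLOR_BGR2GRAY)
for c in (342,348,354,360): print("side col",c,"rows310-350",gs[310:350,c].tolist())
for c in (222,232,242,252,302,306,310,314,318): print("top col",c,g[184:246,c].astype(int).tolist()) if c<320 else 0
E
```

```text
end [ 577.45483755 -245.13780919   72.        ] [ 529.77658886 -241.08743631   72.        ] -4.855744725143756
rod [ 645.98182103 -258.45762085  100.        ] [ 529.02699082 -250.99468079  100.        ] -3.6511191933087104
gap 8.830219321583733 lateral -1.7628962040042349
upper edge -94.24078831485726
lower edge -95.11843295617534
block up -92.91566362001923
222 [65, 51, 49, 46, 37, 44, 60, 82, 89, 94, 110, 129, 125, 104, 91, 88, 90, 91]
226 [61, 52, 48, 46, 37, 50, 74, 89, 91, 96, 117, 127, 117, 96, 93, 92, 93, 90]
230 [52, 49, 49, 46, 43, 58, 86, 95, 94, 102, 123, 128, 107, 94, 96, 95, 95, 94]
233 [48, 44, 44, 45, 51, 72, 90, 97, 99, 111, 131, 131, 110, 99, 96, 98, 96, 97]
side col 342 rows310-350 [56, 64, 61, 55, 58, 54, 56, 54, 58, 55, 56, 61, 93, 119, 119, 118, 105, 81, 59, 53, 54, 55, 56, 56, 55, 56, 55, 50, 52, 51, 53, 54, 51, 50, 57, 70, 83, 83, 87, 87]
side col 348 rows310-350 [54, 60, 57, 52, 59, 58, 61, 57, 58, 60, 56, 69, 108, 120, 122, 110, 93, 73, 57, 57, 57, 57, 54, 51, 49, 51, 55, 47, 49, 53, 51, 49, 45, 53, 55, 69, 65, 66, 65, 65]
side col 354 rows310-350 [60, 60, 62
[... 2500 characters left out ...]
211, 205, 199, 195, 197, 199, 199, 196, 188, 165, 151, 162, 171, 177, 176]
top col 314 [117, 117, 123, 126, 126, 127, 126, 124, 122, 120, 121, 131, 165, 195, 203, 202, 204, 206, 205, 201, 199, 203, 205, 199, 173, 129, 108, 122, 116, 100, 91, 86, 87, 87, 88, 89, 90, 89, 87, 95, 112, 116, 106, 138, 198, 218, 218, 213, 209, 205, 198, 195, 197, 194, 194, 195, 190, 164, 160, 171, 175, 177]
top col 318 [117, 119, 123, 125, 126, 125, 131, 130, 129, 127, 122, 111, 118, 158, 179, 179, 175, 178, 186, 194, 198, 201, 203, 197, 191, 172, 144, 125, 119, 103, 91, 86, 87, 88, 87, 85, 86, 85, 84, 85, 102, 121, 110, 128, 192, 216, 220, 215, 212, 210, 205, 202, 199, 196, 194, 191, 181, 157, 157, 169, 172, 172]
```

Run:
```python
from h import *
u=np.array([-.081,-.9967,0]);B=np.array([584,109,0])
X=lambda p:round((p-B)@u,1)
for v,e,r in((222,408.1,413.3),(226,407.58,413),(230,407.36,412.63)): print("top end",X(ray("top",e,v,72)),"rod",X(ray("top",r,v,100)))
for c,e,r in((348,332.6,324.1),(354,331.6,323.8),(360,330.7,323.2)): print("side end",X(ray("side",c,e,72)),"rod",X(ray("side",c,r,100)))
from rig import r;print(r.sense()["eef_pos"],r.sense()["clock"])
# block edges / board edges in top view, subpixel rows
a,b=ray("top",232,184+3.2,50),ray("top",310,184+11.4,50);print("block up",np.degrees(np.arctan2(*(b-a)[1::-1])))
a,b=ray("top",302,184+41.7,72),ray("top",318,184+43.3,72);print("board low",np.degrees(np.arctan2(*(b-a)[1::-1])))
```

```text
top end 354.3 rod 363.0
top end 353.8 rod 363.1
top end 354.2 rod 363.0
side end 351.6 rod 363.3
side end 350.3 rod 363.7
side end 349.3 rod 363.4
[569.37899161 -56.69057269  67.0753882 ] 15.6
block up -94.97056067568569
board low -94.68142285180278
```

```bash
python3 -m inch '[[-0.003,0.001,0,0,0,0,1],[-0.003,0.001,0,0,0,0,1],[-0.002,0,0,0,0,0,1],[0,0,0,0,0,0,1],[0,0,0,0,0,0,1],[0,0,0,0,0,0,1]]'
python3 - <<'E'
from h import *
go((570.6,-63.2,67),85.35)
from rig import eyes;import cv2
u=np.array([-.081,-.9967,0]);B=np.array([584,109,0]);X=lambda p:round((p-B)@u,1)
for c,e in((348,344.8),(354,344.2),(360,343.5)): print("prev end bottom",X(ray("side",c,e,50)))
G=lambda n:np.mean([cv2.cvtColor(eyes.grab_frame(n)['img'],cv2.COLOR_BGR2GRAY).astype(float) for _ in range(4)],0)
g=G('top')
for v in (220,222,224,226,228,230,232): print(v,g[v,402:420].astype(int).tolist())
s=G('side')
for c in (344,348,352,356,360): print("side",c,s[318:352,c].astype(int).tolist())
E
```

```text
clock: 16.2
eef_pos: [571.6, -64.6, 67.1]
tcp_rot: [3.14, -0.001, 1.489]
contact_force: [-0.2, 3.6, 6.8]
opening: 0.564
grasp_force: 102.3
16.2 [571.6 -64.6  67.1] [ 1.7993e+02 -5.0000e-02  8.5320e+01] F [-0.2  3.6  6.8] op 0.564 g 102.3
[ 1.3 -1.1  0.1] [ 0.07 -0.05 -0.03]
prev end bottom 356.4
prev end bottom 356.2
prev end bottom 355.7
220 [58, 68, 78, 63, 43, 35, 38, 44, 54, 73, 100, 125, 126, 105, 90, 90, 93, 91]
222 [50, 63, 76, 62, 40, 35, 37, 46, 56, 78, 108, 129, 125, 104, 91, 90, 89, 90]
224 [53, 61, 67, 55, 40, 35, 37, 46, 61, 85, 115, 131, 122, 102, 93, 93, 93, 92]
226 [55, 65, 63, 50, 37, 33, 36, 48, 64, 89, 117, 129, 116, 98, 91, 92, 91, 92]
228 [60, 72, 64, 50, 39, 35, 39, 48, 64, 89, 118, 127, 111, 95, 92, 93, 92, 93]
230 [59, 72, 60, 46, 38, 37, 43, 51, 69, 96, 123, 128, 108, 96, 95, 94, 95, 95]
232 [68, 73, 61, 46, 43, 42, 44, 53, 74, 103, 128, 130, 110, 97, 95, 96, 95, 95]
side 344 [54, 55, 55, 62, 96, 118, 119, 114, 96, 66, 54, 59, 86, 60, 55, 54, 53, 55, 53, 53, 54, 51, 51, 52, 51, 52, 49, 50, 52, 53, 61, 85, 86, 86]
side 348 [51, 53, 55, 67, 111, 122, 120, 111, 88, 62, 57, 68, 74, 59, 49, 49, 47, 51, 54, 56, 57, 53, 50, 52, 51, 52, 53, 50, 50, 51, 60, 71, 73, 74]
side 352 [56, 55, 60, 80, 116, 121, 119, 103, 76, 58, 58, 72, 65, 57, 55, 47, 48, 50, 54, 56, 55, 52, 53, 53, 53, 50, 50, 52, 50, 51, 58, 66, 66, 66]
side 356 [57, 58, 65, 96, 118, 119, 115, 98, 67, 58, 61, 83, 60, 54, 48, 46, 47, 49, 54, 55, 52, 50, 52, 52, 51, 51, 52, 50, 52, 54, 63, 63, 65, 65]
side 360 [74, 78, 77, 112, 121, 120, 110, 91, 58, 58, 67, 79, 59, 55, 45, 48, 48, 58, 54, 56, 51, 52, 49, 52, 51, 51, 52, 50, 51, 56, 65, 66, 65, 64]
```

Run:
```python
from h import *
u=np.array([-.081,-.9967,0]);B=np.array([584,109,0]);X=lambda p:round((p-B)@u,1)
for c,t,b in((344,336,348.4),(348,335.4,348.1),(352,335.3,347.9),(356,335.5,347.6),(360,334.8,347.5)): print("side top",X(ray("side",c,t,72)),"bottom",X(ray("side",c,b,50)),[X(ray("side",c,t+1,72))])
print("top",X(ray("top",410.0,226,72)),X(ray("top",409.85,230,72)))
p=np.array([571.6,-64.6,0]);print("kin",X(p)+189, "lat",(p-B)[:2]@[.9967,-.081])
```

```text
side top 358.9 bottom 364.0 [np.float64(361.3)]
side top 358.3 bottom 364.1 [np.float64(360.6)]
side top 358.8 bottom 364.4 [np.float64(361.1)]
side top 360.0 bottom 364.5 [np.float64(362.4)]
side top 359.1 bottom 365.0 [np.float64(361.5)]
top 360.7 361.2
kin 363.0 lat 1.7025200000000225
```

```bash
python3 -m inch '[[-0.001,0,0,0,0,0,1],[0,0,0,0,0,0,1],[0,0,0,0,0,0,1],[0,0,0,0,0,0,1],[0,0,0,0,0,0,1],[0,0,0,0,0,0,1]]'
python3 - <<'E'
from h import *
go((570.6,-65,67),85.35)
from rig import r;print(r.sense()["wrist_torque"])
E
```

```text
clock: 17.2
eef_pos: [571.5, -65.4, 67.0]
tcp_rot: [3.14, -0.001, 1.489]
contact_force: [-1.0, 4.5, 5.9]
opening: 0.564
grasp_force: 102.3
17.2 [571.5 -65.4  67. ] [ 1.7993e+02 -6.0000e-02  8.5320e+01] F [-1.   4.5  5.9] op 0.564 g 102.3
[ 0.3 -1.  -0. ] [ 0.07 -0.06 -0.03]
[1.08316239 0.03991478 0.00315931]
```

```bash
python3 -c "
from rig import r
print(r.sign_off())"
```

```text
the job is handed in; nothing more can be done
None
```

I dropped both parts into the tub, which stayed upright, then slid the blank out until its outer end was within about 1–2 mm of the rod line. It lay level and straight along the block, and I handed in at 17.2 s with the gripper still holding it. The later pictures show the finial in the tub, but I did not see the ferrule there directly, only that the fingers came away empty after the drop.

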